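# Lock the sensor housing's cover with its quarter-turn cam

## Task

The blue hinged cover of the clamped level sensor stands ajar: press it down with a fingertip until it is fully shut (do not lift it). Then set a fingertip in the slot of the round cam fastener on the cover and turn it clockwise, seen from above, to its stop, so that its yellow mark goes from the red dot to the green dot and the cover is locked, and withdraw. Grasp nothing, and leave the loose parts around it where they are.

Things in the scene. Friction and masses are not known exactly. Their poses are not given: they have to be found in the camera images.
- sensor: Fixture bolted to the table: base plate 200 (x) x 255 mm, 10 thick, with a grey level sensor housing 176 (x) x 130 mm, rim 50 mm above the table. At its -y side a dark toggle clamp, up to 67 mm high, reaching y = -225; at +y a steel neck to y = 110. Origin on the table under the housing's middle, z up; the cover opens at the -x end (towards the robot), hinge at +x. Immovable.
- cover (a joint): Angle of the blue cover in rad: 0 fully shut (its stop), positive with the -x end raised. Starts between 0.2 and 0.4. Stiff hinge: stays where it is left; about 2 to 5 N down at the lip shuts it.
- hinge (a point): Middle of the cover's hinge line, at x = +88 mm, 50 mm above the table, in the sensor's frame; axes of the cover (x along it, z up when shut). The hinge line runs along y.
- lip (a point): Point on the cover's top face to press: on the flat lip, 37 mm deep and 126 mm wide, between the cam's collar and the cover's free end; 158 mm from the hinge line. The cover is 176 x 126 x 6 mm; shut, its top is 56 mm above the table.
- cam (a joint): Angle of the cam disc in rad, clockwise seen from above: 0 unlocked (yellow mark at the red dot, on the sensor's -y side), 1.571 locked, at its stop (yellow mark at the green dot, towards the lip, -x). Starts between 0 and 0.25. Friction about 0.07 N m (4 to 5 N at 15 mm from the axis); stays where it is left.
- slot (a point): Centre of the cam slot's floor, on the cam's axis, 88 mm from the hinge line; turns with the cam. The slot is 30 mm wide, 72 mm long, 12 mm deep, closed at both ends, centred on the axis, along this point's y axis (yellow mark at the -y end); z up. With the cover shut its floor is 59 mm above the table.
- cam_top (a point): On the cam's axis, level with its top, 71 mm above the table with the cover shut; turns with the cam. The cam is a bright disc, 88 mm across, flush in a dark fixed collar of 104 mm outside, which stands 15 mm proud of the cover. The mark is yellow, on the disc's rim.
- spacer: Green anodised spacer tube, 24 mm across, 30 mm high, loose on the table: leave it alone. Origin at the centre of its underside.
- float: Frosted glass float, 38 mm across, 48 mm high, loose on the table: leave it alone. Origin at the centre of its underside.
- flange: Stainless flange ring, 72 mm across, 9 mm high, loose on the table: leave it alone. Origin at the centre of its underside.
- grommet: Black rubber grommet, 30 mm across, 11 mm high, loose on the table: leave it alone. Origin at the centre of its underside.
- sleeve: Brass sleeve, 22 mm across, 36 mm high, loose on the table: leave it alone. Origin at the centre of its underside.
- driver: Screwdriver, 160 mm long, lying, loose on the table: leave it alone. Origin at about the middle of its length.
- tray: Empty grey parts tray, 100 x 75 x 25 mm, loose on the table: leave it alone. Origin at the centre of its underside.

How it is judged:
On the way, in this order (a step that is already met when the one before it is completed fails the run):
1. the cover is pressed fully shut, the cam still unlocked (value of joint cover below 0.03 rad and value of joint cam below 0.6 rad), for 0.2 s.
2. a fingertip standing in the slot has turned the cam to its locked position (value of joint cam above 1.47 rad and value of joint cover below 0.03 rad and contact force between the fingers and cam above 0.2 N and z of the grasp point in the frame of slot below 0.029 m), for 0.05 s.
At the end, for the whole second after the job is handed in: The cover is shut (within 0.03 rad) and the cam at rest at its locked stop (within 0.1 rad, about 6 degrees); the loose parts are where they were, within 15 mm (value of joint cover below 0.03 rad and value of joint cam above 1.47 rad and velocity of joint cam below 0.05 rad/s and distance of each of spacer, float, flange, grommet, sleeve, driver, tray from where it was at the start of the episode below 0.015 m); the robot touches nothing.
It fails at once if the cam is turned towards locked while the cover is not shut (value of joint cam above 0.6 rad and value of joint cover above 0.06 rad).
It fails at once if the cover is lifted further open (value of joint cover above 0.5 rad).
It fails at once if a loose part is moved by more than 15 mm or lifted (distance of any of spacer, float, flange, grommet, sleeve, driver, tray from where it was at the start of the episode above 0.015 m).
It also fails if it takes over 45 s, if anything falls off the work surface, if the arm or the gripper's body presses on something with over 40 N, if the wrist force passes 120 N, or if a joint passes its speed limit or range.

## Robot

A 7-joint arm with a two-finger parallel gripper is mounted at the origin on the work surface. World frame = base frame: x ahead of the robot, y to its left, z up, the work surface at z = 0. Lengths are in m, angles in rad, forces in N, time in s.
With the tool pointing down it reaches from about 0.4 to 0.875 m from the base axis. Payload 6.5 kg.
Tool frame: the origin (TCP) lies midway between the tips of the shut fingers; the grasp point (between the pads) lies robot.grasp_offset behind it (robot.grasp_offset is the distance from the TCP to the grasp point, in m); z points along the fingers, y is the direction in which the jaws open and shut (so a half turn about z gives the same grasp; the last joint's range is limited). The gripper opens to 88 mm and grips with 3 to 60 N. Pads are 18 mm wide; open, the fingers measure 123 mm over their backs; the gripper's body (75 mm by 187 mm) begins 45 mm behind the grasp point.
Start: joints at [1.195, 0.536, -0.004, 1.538, 0.003, 1.067, -0.071], TCP at [0.198, -0.619, 0.239] pointing down, gripper open.
Joint ranges: [-2.7, 2.7], [-0.37, 2.16], [-1.27, 1.26], [0.24, 2.4], [-1.31, 4.45], [0.19, 1.91], [-2.76, 2.76]. Speed limits (rad/s): [2.39, 2.39, 3.14, 3.14, 3.14, 3.14, 3.14].

## Interface

Orientations are given as a rotation vector (axis times angle).
In Python, from plant import robot gives the robot as it stands.
- The arm moves only by the tool servo_tool, never from a script. Its argument "steps" is a list that holds one entry, the list of rows, each a list of 6 numbers: the shift along the tool's x, y, z normalised to -1 to 1, where 1 is 30 mm, then the turn, a rotation vector about the tool's x, y, z normalised to -1 to 1, where 1 is 0.08 rad. In form: [[[dx, dy, dz, wx, wy, wz], ...]]. A call has 1 to 20 rows; each row shifts and turns the pose as measured when the row begins, along the tool's axes as they then stand; what a row does not reach is not made up. A row lasts 1/10 s, in which the tool goes at most 50 mm and 8.59 degrees, less where a joint would pass 70% of its speed; a pose out of reach is approached as far as the arm can. A call with a number of a shift or a turn outside -1 to 1 is refused whole. A call with a gripper value outside its range is refused whole. "gripper" is the closure, from -1 (fully open) to 1 (shut), so that 0 is half open, set as the call begins (left out, the last holds). The fingers move at their own pace and stop on an object; "newtons" is the grip in N (left out, the last holds). Time passes only in rows, so rows that do not move let the fingers close. It gives the time, the measured TCP pose, the force and the opening at its end, in the units of the state.
- robot.get_obs(): the state, without advancing time (a new reading comes with each control period).
- robot.grab_frame(name): name is "scene" or "top" or "wrist"; returns a dict with "frame" (384x512x3 uint8, red, green, blue), "z_map" (384x512 float32, m along the optical axis (not along the pixel's ray), 0 where there is no reading), "vfov" (degrees; the focal length in pixels is half the picture's height over the tangent of half this angle, whatever the lens; pixels are square), "cx", "cy" (the principal point, pixels), "R" (3x3) and "t" (3): a world point X has camera coordinates R X + t. Camera axes: x right, y down, z forward; pixel columns grow to the right and rows downward; lengths in m; the calibration is good to about 2 mm. The wrist camera is an equidistant fisheye: a pixel r from the principal point sees the ray r / f radians off the axis. A picture is of the moment at which its call begins.
- robot.sign_off(): hands the job in, once; it reports no verdict.
The state is a dict: "clock": time; "joint_positions": joint angles; "dq": joint speeds; "tau": joint torques, N m; "position": TCP position; "tool_rot": TCP orientation; "contact_force": force on the tool from outside, world axes, zero at the start; "moment": the same for the moment, N m; "gripper_width": finger opening in m.
Only numpy, scipy, OpenCV 4.12 (cv2) and the standard library are available. Lean on these libraries where they do the work, as an engineer would, in place of code of your own. Each camera call takes 0.05 s, during which the arm holds its last target.

## Working session

There is one attempt and no reset: what is moved stays moved. The work goes in short steps, Python scripts to look and compute and a tool call to move; the robot and the scene stay as the last step left them, time stands still between calls to the robot, and variables do not carry over. Pictures are saved under pics/ and viewed, and the job is handed in when it is done.

Besides the shell and the picture viewer there is one more tool, called after "Emit:" as a command line: name --argument value ..., lists and objects as JSON in quotes. servo_tool: Moves the arm, as the interface text tells. Scaled input: -1 to 1 covers 30 mm each way for a shift and 0.08 rad each way for a turn. Its arguments: {"type":"object","properties":{"steps":{"type":"array","items":{"type":"array","items":{"type":"array","items":{"type":"number"}}}},"gripper":{"type":"number"},"newtons":{"type":"number"}},"required":["steps"]}

```bash
ls; mkdir -p pics; python3 - <<'E'
from plant import robot
import cv2,numpy as np
o=robot.get_obs();print(o, robot.grasp_offset)
for n in ("scene","top"):
    f=robot.grab_frame(n);cv2.imwrite(f"pics/{n}0.png",f["frame"][:,:,::-1]);np.savez(f"{n}0.npz",**f)
    print(n,f["vfov"],f["cx"],f["cy"],f["R"],f["t"])
E
```

```text
pics
{'clock': 0.0, 'joint_positions': array([ 1.19480324,  0.53713895, -0.00444961,  1.53887247,  0.00262003,
        1.06723515, -0.07122633]), 'dq': array([ 0.00200958,  0.00070061,  0.00147168,  0.00144389,  0.00274953,
       -0.00051192,  0.00085346]), 'tau': array([ 8.22133679e-04, -5.70967662e+01,  9.90880542e-01, -2.51600629e+01,
       -5.64274576e-02,  1.78718782e-02,  1.73283092e-04]), 'position': array([ 0.19796421, -0.61849487,  0.23785684]), 'tool_rot': array([-3.10238079e+00, -4.84531418e-01,  6.04606413e-04]), 'contact_force': array([-0.46195456,  0.2101151 , -0.23354786]), 'moment': array([ 0.07230471, -0.02733742, -0.03990962]), 'gripper_width': 0.08841007688792624} 0.0187
scene 49.64297485606864 261.32878046396036 190.79399380364376 [[ 0.8533519   0.52111361  0.01520349]
 [ 0.43692492 -0.69897062 -0.5661596 ]
 [-0.28440668  0.48977615 -0.82415542]] [-0.44648373 -0.18867157  0.94646404]
top 56.505042172831224 258.1722642921058 196.68305063482302 [[ 1.92142734e-04 -9.99827574e-01 -1.85683895e-02]
 [-9.95556340e-01  1.55728480e-03 -9.41549187e-02]
 [ 9.41676002e-02  1.85039690e-02 -9.95384381e-01]] [0.0281508  0.54136869 0.71047695]
```

View pics/scene0.png

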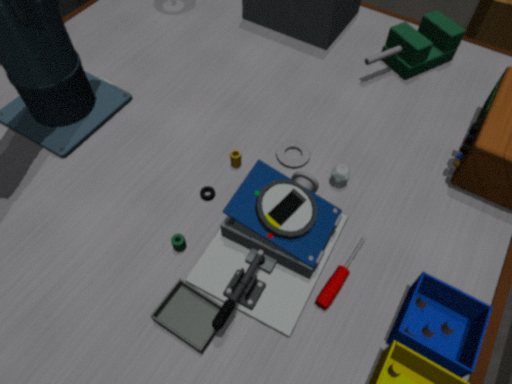

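View pics/top0.png

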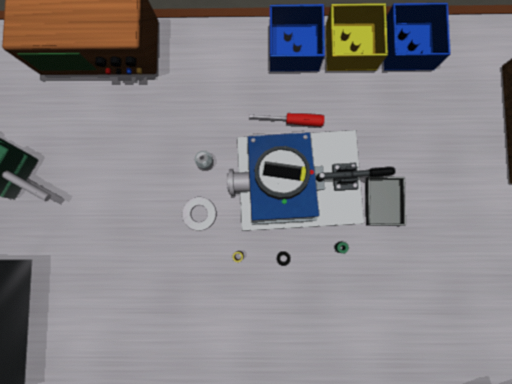

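The scene view shows the blue cover ajar at (285,210). The top view shows the cam at (284,172), with the yellow mark at (304,174), red dot at (312,172) and green dot at (285,201). Next I'll measure these with depth.

```bash
cat > h.py <<'E'
import numpy as np,cv2
def cloud(d):
    f=192/np.tan(np.radians(float(d["vfov"]))/2)
    v,u=np.mgrid[:384,:512]; z=d["z_map"]
    c=np.stack([(u-d["cx"])/f*z,(v-d["cy"])/f*z,z],-1)
    return (c-d["t"])@d["R"]   # R^T (c-t)
def proj(d,X):
    f=192/np.tan(np.radians(float(d["vfov"]))/2)
    c=np.asarray(X)@d["R"].T+d["t"]; return c[...,:2]/c[...,2:]*f+[d["cx"],d["cy"]]
E
python3 - <<'E'
from h import *
for n,roi in (("top",(120,240,225,330)),("scene",(150,290,210,350))):
    d=dict(np.load(n+"0.npz"));P=cloud(d);im=d["frame"]
    hsv=cv2.cvtColor(im,cv2.COLOR_RGB2HSV)
    R=np.zeros((384,512),bool);R[roi[0]:roi[1],roi[2]:roi[3]]=1
    H,S,V=[hsv[...,i].astype(int) for i in range(3)]
    z=d["z_map"]>0
    m=R&z&(H>100)&(H<125)&(S>150)&(V>60)
    m=cv2.erode(m.astype(np.uint8),np.ones((3,3)))>0
    Q=P[m]; 
    # robust plane
    for _ in range(4):
        c=Q.mean(0);u,s,vt=np.linalg.svd(Q-c,full_matrices=False);nn=vt[2]*np.sign(vt[2][2]);r=(Q-c)@nn;Q=Q[abs(r)<max(.003,1.5*r.std())]
    print(n,"blue",m.sum(),len(Q),"n",nn,"c",c,"rms",r.std(),"tilt",np.arccos(nn[2]),"dir",np.arctan2(nn[1],nn[0]))
    rect=cv2.minAreaRect(np.argwhere(m)[:,::-1].astype(np.float32));
    for nm,mm in (("yellow",(H>22)&(H<35)&(S>150)&(V>100)),("red",((H<8)|(H>172))&(S>150)&(V>80)),("green",(H>45)&(H<85)&(S>120)&(V>60)),("white",(S<60)&(V>150)&(P[...,2]>.075)),("dark",(V<25)&(P[...,2]>.06))):
        k=R&z&mm
        print(nm,k.sum(),np.argwhere(k).mean(0)[::-1],np.median(P[k],0))
    t=R&z&(abs(P[...,2]-.01)<.004)
    rr=cv2.minAreaRect((P[t][:,:2]*1000).astype(np.float32));print("plate",t.sum(),rr)
    rr=cv2.minAreaRect((Q[:,:2]*1000).astype(np.float32));print("coverrect",rr,cv2.boxPoints(rr).round(0).tolist(), Q[:,2].min(),Q[:,2].max())
    print("table z",np.median(P[250:280,300:400].reshape(-1,3),0) if n=="top" else "")
E
```

```text
top blue 2203 2188 n [0.24259247 0.01297364 0.97004154] c [ 0.56368839 -0.01777237  0.08198402] rms 0.0010312704490697362 tilt 0.24539460561356768 dir 0.05342823962244721
yellow 58 [302.74137931 173.39655172] [ 0.57933702 -0.05737178  0.09369141]
red 182 [307.03296703 125.69230769] [ 0.69990106 -0.07575005  0.02227955]
green 22 [283.90909091 200.90909091] [ 0.5269011  -0.02163803  0.09220458]
white 880 [281.02954545 171.24545455] [ 0.57411824 -0.01678385  0.0928222 ]
dark 353 [281.52124646 171.99716714] [ 0.58397189 -0.01715472  0.07982695]
plate 2229 ((592.9498291015625, -29.431365966796875), (229.64527893066406, 197.44815063476562), 3.2892563343048096)
coverrect ((579.3284912109375, -18.28375244140625), (163.97569274902344, 118.82144165039062), 3.5866382122039795) [[494.0, 36.0], [501.0, -83.0], [665.0, -72.0], [657.0, 46.0]] 0.055783569787580874 0.10090566587812543
table z [ 4.02228260e-01 -1.61604190e-01 -4.88594326e-05]
scene blue 2599 2595 n [0.24328568 0.01429456 0.96984934] c [ 0.57817435 -0.02928131  0.0771563 ] rms 0.0010221208191508375 tilt 0.24618448130867587 dir 0.058688795203999354
yellow 89 [263.3258427  205.50561798] [ 0.57258665 -0.05553267  0.09276269]
red 359 [333.22562674 276.3816156 ] [ 0.70656336 -0.06024374  0.02353036]
green 19 [256.78947368 192.63157895] [ 0.52540036 -0.02093898  0.0921977 ]
white 0 [nan nan] [nan nan nan]
dark 499 [284.20641283 210.84368737] [ 0.57949887 -0.019104    0.08014435]
plate 3554 ((555.4948120117188, 12.93829345703125), (269.1343688964844, 309.0133361816406), 32.132877349853516)
coverrect ((579.5943603515625, -19.32384490966797), (164.4464874267578, 119.52761840820312), 3.407949924468994) [[494.0, 35.0], [501.0, -84.0], [665.0, -74.0], [658.0, 45.0]] 0.0541050322662297 0.09930650871966934
table z <stdin>:18: RuntimeWarning: Mean of empty slice.
  ret = um.true_divide(
  return _methods._mean(a, axis=axis, dtype=dtype,
```

```bash
python3 - <<'E'
import cv2
a=cv2.imread("pics/top0.png")[115:260,180:420];cv2.imwrite("pics/top0z.png",cv2.resize(a,None,fx=3.3,fy=3.3,interpolation=cv2.INTER_CUBIC))
E
```

```text
(no output)
```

View pics/top0z.png

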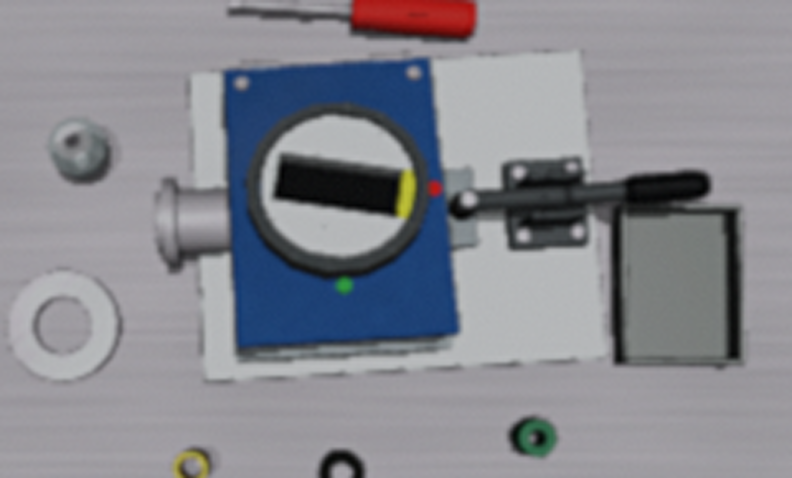

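Estimates from the two views:
- **Sensor:** yaw is about 3.4°, with the hinge middle at (0.663, -0.014).
- **Cam axis with the cover shut:** about (0.575, -0.019).
- **Cam angle:** about 0.2 rad.
- **Lip now:** about (0.512, -0.023, 0.094).

I'll shut the fingers and travel high over the parts.

Emit:
servo_tool --steps '[[[0.5,-0.5,0,0,0,0],[1,-0.98,0,0,0,0],[1,-0.98,0,0,0,0],[1,-0.98,0,0,0,0],[1,-0.98,0,0,0,0],[1,-0.98,0,0,0,0],[1,-0.98,0,0,0,0],[1,-0.98,0,0,0,0],[1,-0.98,0,0,0,0],[1,-0.98,0,0,0,0],[1,-0.98,0,0,0,0],[1,-0.98,0,0,0,0],[1,-0.98,0,0,0,0],[1,-0.98,0,0,0,0],[1,-0.98,0,0,0,0],[0.5,-0.5,0,0,0,0]]]' --gripper 1 --newtons 20

```text
clock: 1.7
position: [0.4981, -0.0411, 0.2332]
tool_rot: [-3.102, -0.471, 0.01]
contact_force: [0.2, 0.4, 0.4]
gripper_width: 0.0002
```

Emit:
servo_tool --steps '[[[0,0,0,0,0,-1],[0,0,0,0,0,-1],[0,0,0,0,0,-1],[0,0,0,0,0,-1],[0,0,0,0,0,-1],[0,0,0,0,0,-1],[0,0,0,0,0,-1],[0,0,0,0,0,-1],[0,0,0,0,0,-1],[0,0,0,0,0,-1],[0,0,0,0,0,-1],[0,0,0,0,0,-1],[0,0,0,0,0,-1],[0,0,0,0,0,-1],[0,0,0,0,0,-1],[0,0,0,0,0,-1],[0,0,0,0,0,-1],[0,0,0,0,0,-1],[0,0,0,0,0,-1],[0,0,0,0,0,-1]]]'

```text
clock: 3.7
position: [0.4935, -0.0358, 0.2272]
tool_rot: [-1.717, -2.606, 0.01]
contact_force: [0.4, 0.2, 0.6]
gripper_width: 0.0001
```

Emit:
servo_tool --steps '[[[0,0,0,0,0,-1],[0,0,0,0,0,-1],[0,0,0,0,0,-1],[0,0,0,0,0,-1],[0,0,0,0,0,-1],[0,0,0,0,0,-1],[0,0,0,0,0,-1],[0,0,0,0,0,-1],[0,0,0,0,0,-1],[0,0,0,0,0,-1],[0,0,0,0,0,-1],[0,0,0,0,0,-1],[0,0,0,0,0,-1],[0,0,0,0,0,0]]]'

```text
clock: 5.1
position: [0.4891, -0.0375, 0.223]
tool_rot: [-0.127, -3.108, -0.007]
contact_force: [0.1, 0.3, -0.3]
gripper_width: 0.0004
```

```bash
cat >> h.py <<'E'
from scipy.spatial.transform import Rotation as Ro
def st(robot,target=None):
    o=robot.get_obs();M=Ro.from_rotvec(o["tool_rot"]).as_matrix()
    print("t",o["clock"],"p",o["position"].round(4),"q",o["joint_positions"].round(2),"F",o["contact_force"].round(1),"M",o["moment"].round(2))
    print("yhead deg",np.degrees(np.arctan2(M[1,1],M[0,1])).round(1),"z",M[:,2].round(3))
    if target is not None:print("delta tool (units)",((np.array(target)-o["position"])@M/.03).round(3))
    return o,M
E
python3 - <<'E'
from h import *
from plant import robot
st(robot,[.512,-.023,.125])
E
```

```text
t 5.1 p [ 0.4891 -0.0375  0.223 ] q [ 0.68  0.44 -0.87  1.91  0.38  1.01  1.13] F [ 0.1  0.3 -0.3] M [ 0.07 -0.18 -0.02]
yhead deg 85.3 z [-0.03   0.006 -1.   ]
delta tool (units) [-0.823  0.531  3.246]
```

Emit:
servo_tool --steps '[[[-0.4,0.25,1,0.08,-0.4,0],[-0.45,0.3,1,0,0,0],[0,0,0.8,0,0,0],[0,0,0.3,0,0,0],[0,0,0,0,0,0]]]'

```text
clock: 5.6
position: [0.5166, -0.0238, 0.1269]
tool_rot: [0.147, 3.135, -0.006]
contact_force: [0.3, -0.5, 0.2]
gripper_width: 0.0007
```

```bash
python3 - <<'E'
from h import *
from plant import robot
st(robot,[.512,-.023,.098])
f=robot.grab_frame("scene");cv2.imwrite("pics/s1.png",cv2.resize(f["frame"][110:310,150:400,::-1],None,fx=3,fy=3))
E
```

```text
t 5.6 p [ 0.5166 -0.0238  0.1269] q [ 0.54  0.59 -0.75  1.94  0.56  0.82  0.95] F [ 0.3 -0.5  0.2] M [ 0.01 -0.15  0.05]
yhead deg 84.6 z [ 0.003 -0.004 -1.   ]
delta tool (units) [0.158 0.015 0.964]
```

View pics/s1.png

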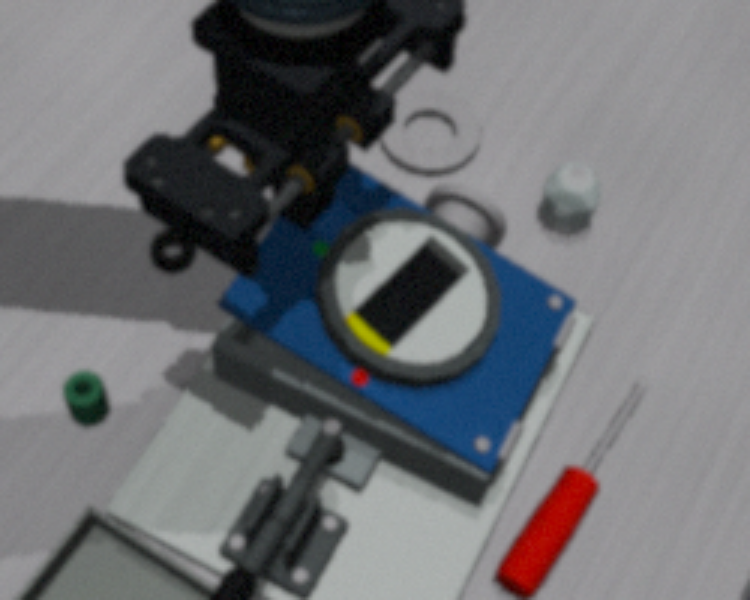

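The shut fingers are above the lip. Next I'll press down in small steps.

Emit:
servo_tool --steps '[[[0.2,0,0.5,0,0,0],[0,0,0.5,0,0,0],[0,0,0.2,0,0,0],[0.05,0,0.25,0,0,0],[0.05,0,0.25,0,0,0]]]'

```text
clock: 6.15
position: [0.5118, -0.0242, 0.0794]
tool_rot: [0.153, 3.125, -0.009]
contact_force: [-1.6, -0.6, 2.8]
gripper_width: 0.0003
```

```bash
python3 - <<'E'
from h import *
from plant import robot
st(robot,[.5055,-.0233,.056])
E
```

```text
t 6.15 p [ 0.5118 -0.0242  0.0794] q [ 0.49  0.65 -0.69  1.98  0.64  0.72  0.88] F [-1.6 -0.6  2.8] M [-0.07  0.29 -0.03]
yhead deg 84.4 z [ 0.012 -0.006 -1.   ]
delta tool (units) [0.222 0.012 0.779]
```

Emit:
servo_tool --steps '[[[0.08,0,0.25,0,0,0],[0.08,0,0.25,0,0,0],[0.05,0,0.2,0,0,0],[0,0,0.15,0,0,0]]]'

```text
clock: 6.55
position: [0.5085, -0.024, 0.0555]
tool_rot: [0.154, 3.12, -0.013]
contact_force: [-26.8, -5.3, 97.9]
gripper_width: 0.0005
```

That reached 98 N, so the cover is on its stop. I'm backing off.

Emit:
servo_tool --steps '[[[0,0,-0.05,0,0,0],[0,0,-0.05,0,0,0],[0,0,0,0,0,0],[0,0,0,0,0,0]]]'

```text
clock: 6.95
position: [0.5072, -0.0233, 0.0587]
tool_rot: [0.153, 3.122, -0.015]
contact_force: [0.3, -0.1, -0.6]
gripper_width: 0.0007
```

```bash
python3 - <<'E'
from h import *
from plant import robot
st(robot,[.5055,-.0233,.12])
E
```

```text
t 6.95 p [ 0.5072 -0.0233  0.0587] q [ 0.46  0.68 -0.65  2.01  0.68  0.67  0.84] F [ 0.3 -0.1 -0.6] M [ 0.04 -0.13  0.03]
yhead deg 84.4 z [ 0.016 -0.01  -1.   ]
delta tool (units) [ 0.023 -0.024 -2.044]
```

Emit:
servo_tool --steps '[[[0,0,-0.5,-0.12,0.2,0],[0.6,0,-1,0,0,0],[1,0,-1,0,0,0],[1,0,-1,0,0,0],[1,0,0,0,0,0],[0,0,0,0,0,0]]]'

```text
clock: 7.55
position: [0.3938, -0.0124, 0.1636]
tool_rot: [-0.155, -3.13, -0.003]
contact_force: [0.3, -1.1, 0.8]
gripper_width: 0.0003
```

```bash
cat > m.py <<'E'
from h import *
from plant import robot
import sys
st(robot,[.5754,-.0191,.09])
for n,roi in (("top",(120,240,225,330)),("scene",(150,290,210,350))):
    d=robot.grab_frame(n);P=cloud(d);im=d["frame"]
    np.savez(n+sys.argv[1]+".npz",**d)
    a=im[115:260,180:420] if n=="top" else im[130:280,190:390]
    cv2.imwrite(f"pics/{n}{sys.argv[1]}.png",cv2.resize(a[:,:,::-1],None,fx=3.3,fy=3.3,interpolation=cv2.INTER_CUBIC))
    hsv=cv2.cvtColor(im,cv2.COLOR_RGB2HSV);H,S,V=[hsv[...,i].astype(int) for i in range(3)]
    R=np.zeros((384,512),bool);R[roi[0]:roi[1],roi[2]:roi[3]]=1
    R&=d["z_map"]>0
    m=cv2.erode((R&(H>100)&(H<125)&(S>150)&(V>40)&(P[...,2]<.12)).astype(np.uint8),np.ones((3,3)))>0
    Q=P[m]
    for _ in range(4):
        c=Q.mean(0);u,s,vt=np.linalg.svd(Q-c,full_matrices=False);nn=vt[2]*np.sign(vt[2][2]);r=(Q-c)@nn;Q=Q[abs(r)<max(.003,1.5*r.std())]
    print(n,len(Q),"tilt",nn[0].round(4),nn[1].round(4),"c",c)
    rr=cv2.minAreaRect((Q[:,:2]*1000).astype(np.float32));print(rr)
    for nm,mm in (("yellow",(H>22)&(H<35)&(S>150)&(V>60)&(P[...,2]>.06)),("red",((H<8)|(H>172))&(S>150)&(V>60)&(P[...,2]>.045)),("green",(H>45)&(H<85)&(S>120)&(V>40)&(P[...,2]>.045))):
        k=R&mm
        if k.any(): print(nm,k.sum(),np.argwhere(k).mean(0)[::-1].round(1),np.median(P[k],0).round(4))
    k=R&(V<60)&(abs(P[...,2]-.059)<.005)&(np.hypot(P[...,0]-.575,P[...,1]+.019)<.042)
    if k.sum()>20: print("slot floor",k.sum(),cv2.minAreaRect((P[k][:,:2]*1000).astype(np.float32)),P[k].mean(0))
E
python3 m.py 2
```

```text
t 7.55 p [ 0.3938 -0.0124  0.1636] q [ 0.7   0.36 -0.9   2.2   0.4   0.76  1.01] F [ 0.3 -1.1  0.8] M [ 0.06 -0.21  0.05]
yhead deg 84.3 z [-0.008  0.003 -1.   ]
delta tool (units) [-6.066  0.37   2.406]
top 2228 tilt -0.0016 0.0002 c [ 0.56902819 -0.01759632  0.05624425]
((576.07373046875, -18.513755798339844), (168.37753295898438, 118.02606201171875), 3.2482967376708984)
yellow 55 [301.9 179. ] [ 0.5713 -0.0579  0.071 ]
red 10 [309.8 175.5] [ 0.5803 -0.0752  0.0572]
green 16 [283.  205.5] [ 0.5209 -0.0216  0.0583]
slot floor 463 ((578.7914428710938, -19.24854278564453), (69.1292724609375, 26.587766647338867), 80.9552993774414) [ 0.57870644 -0.01918965  0.05940012]
scene 2349 tilt -0.0006 0.0012 c [ 0.58058363 -0.02855006  0.05553561]
((576.0091552734375, -19.142562866210938), (168.7374267578125, 120.00570678710938), 3.3165321350097656)
yellow 76 [267.2 226.2] [ 0.5678 -0.057   0.0702]
red 20 [266.9 240. ] [ 0.5779 -0.0734  0.0569]
green 10 [252.7 202.1] [ 0.5172 -0.0226  0.057 ]
slot floor 488 ((572.331298828125, -12.331352233886719), (66.84369659423828, 24.880971908569336), 80.36245727539062) [ 0.57193298 -0.01240137  0.05870517]
```

View pics/scene2.png

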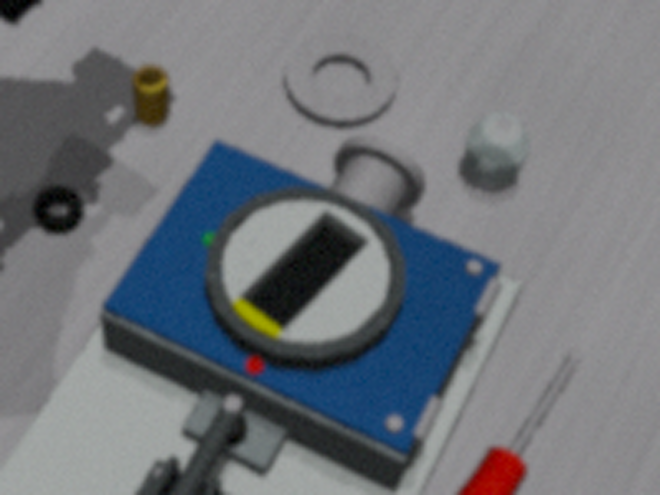

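View pics/top2.png

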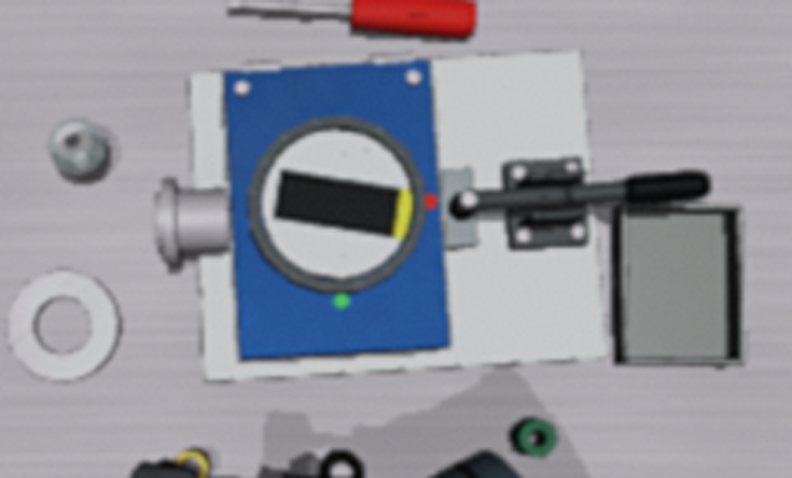

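The cover is shut: both views measure a tilt of about 0. The cam is still at about 0.22 rad, with the slot heading 80.7° and its axis at (0.576, -0.019). I'm moving above the slot.

Emit:
servo_tool --steps '[[[-1,0.06,0,0,0,0.4],[-1,0,0.3,0,0,0.4],[-1,0,0.3,0,0,0],[-1,0,0.3,0,0,0],[-1,0,0.3,0,0,0],[-0.6,0,0.3,0,0,0],[0,0,0,0,0,0],[0,0,0,0,0,0]]]'

```text
clock: 8.45
position: [0.5755, -0.0374, 0.1089]
tool_rot: [-0.268, -3.122, -0.007]
contact_force: [-0.8, -0.3, -0.2]
gripper_width: 0.0002
```

```bash
python3 - <<'E'
from h import *
from plant import robot
st(robot,[.576,-.0188,.09])
E
```

```text
t 8.45 p [ 0.5755 -0.0374  0.1089] q [ 0.5   0.7  -0.71  1.79  0.57  0.87  0.93] F [-0.8 -0.3 -0.2] M [ 0.06 -0.17 -0.05]
yhead deg 80.2 z [-0.008  0.005 -1.   ]
delta tool (units) [0.082 0.612 0.632]
```

Emit:
servo_tool --steps '[[[0.08,0.6,0.3,0.06,-0.1,0],[0,0,0.3,0,0,0],[0,0,0,0,0,0],[0,0,0,0,0,0]]]'

```text
clock: 8.85
position: [0.5743, -0.0201, 0.0902]
tool_rot: [-0.268, -3.128, 0.004]
contact_force: [-0.0, -0.6, 0.7]
gripper_width: 0.0004
```

```bash
python3 m.py 3; python3 - <<'E'
from h import *
from plant import robot
st(robot,[.576,-.0188,.064])
f=robot.grab_frame("wrist");cv2.imwrite("pics/w3.png",f["frame"][:,:,::-1])
E
```

```text
t 8.85 p [ 0.5743 -0.0201  0.0902] q [ 0.45  0.72 -0.69  1.81  0.6   0.83  0.87] F [-0.  -0.6  0.7] M [ 0.07 -0.2   0.02]
yhead deg 80.2 z [-0.002 -0.002 -1.   ]
delta tool (units) [-0.032  0.039  0.007]
top 1045 tilt -0.0021 -0.0003 c [ 0.52082269 -0.00486997  0.0561377 ]
((561.179443359375, -19.13570785522461), (137.91847229003906, 118.18663787841797), 3.7618162631988525)
green 16 [283.  205.5] [ 0.5209 -0.0216  0.0571]
scene 1777 tilt -0.0011 0.0007 c [ 0.60758233 -0.0354717   0.05555609]
((575.801513671875, -19.25665283203125), (169.26722717285156, 119.36521911621094), 3.167081832885742)
yellow 35 [270.1 227.3] [ 0.5751 -0.0579  0.0706]
red 15 [266.5 240.1] [ 0.5778 -0.0735  0.0565]
slot floor 340 ((573.7280883789062, -13.679801940917969), (67.00259399414062, 25.238508224487305), 81.35367584228516) [ 0.5753745  -0.01912575  0.05862786]
t 8.95 p [ 0.5745 -0.0206  0.0903] q [ 0.45  0.72 -0.69  1.81  0.6   0.83  0.87] F [ 0.4 -0.2 -0.3] M [-0.   -0.11  0.03]
yhead deg 80.1 z [-0.002 -0.002 -1.   ]
delta tool (units) [-0.041  0.072  0.876]
```

View pics/w3.png

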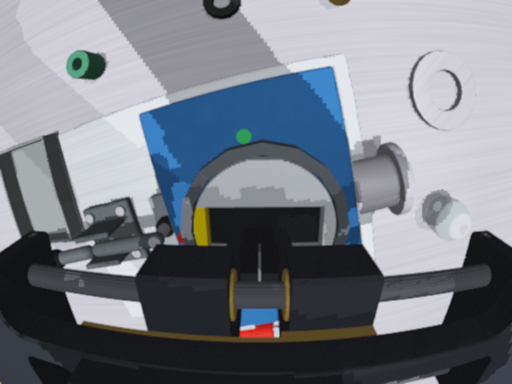

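View pics/scene3.png

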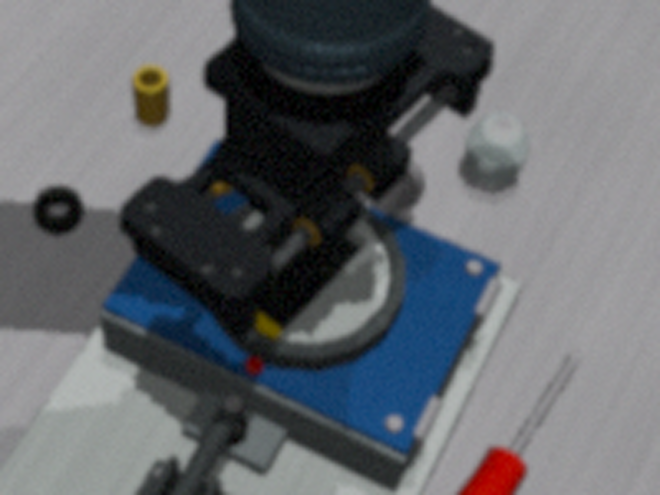

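Emit:
servo_tool --steps '[[[-0.04,0.07,0.3,0,0,0],[0,0,0.2,0,0,0],[0,0,0.15,0,0,0],[0,0,0,0,0,0]]]'

```text
clock: 9.4
position: [0.5766, -0.0199, 0.0696]
tool_rot: [-0.273, -3.129, 0.005]
contact_force: [0.1, -0.5, -0.5]
gripper_width: 0.0003
```

```bash
python3 - <<'E'
from h import *
from plant import robot
st(robot,[.576,-.0188,.064])
E
```

```text
t 9.4 p [ 0.5766 -0.0199  0.0696] q [ 0.44  0.75 -0.66  1.81  0.63  0.8   0.85] F [ 0.1 -0.5 -0.5] M [ 0.03 -0.15  0.01]
yhead deg 80.0 z [-0.001 -0.003 -1.   ]
delta tool (units) [0.027 0.031 0.187]
```

Emit:
servo_tool --steps '[[[0.02,0.03,0.1,0,0,0],[0,0,0.08,0,0,0],[0,0,0,0,0,0]]]'

```text
clock: 9.7
position: [0.5761, -0.0187, 0.0635]
tool_rot: [-0.272, -3.129, 0.004]
contact_force: [-0.4, -0.4, -0.3]
gripper_width: 0.0005
```

Emit:
servo_tool --steps '[[[0,0,0,0,0,1],[0,0,0,0,0,1],[0,0,0,0,0,1],[0,0,0,0,0,1],[0,0,0,0,0,1]]]'

```text
clock: 10.2
position: [0.576, -0.0181, 0.0638]
tool_rot: [-0.91, -3.006, 0.003]
contact_force: [-1.7, 0.3, 0.3]
gripper_width: 0.0005
```

```bash
python3 - <<'E'
from h import *
from plant import robot
st(robot,[.576,-.0188,.064])
E
```

```text
t 10.2 p [ 0.576  -0.0181  0.0638] q [ 0.37  0.73 -0.56  1.82  0.55  0.76  0.49] F [-1.7  0.3  0.3] M [ 0.4   0.17 -0.02]
yhead deg 56.3 z [-0.001 -0.002 -1.   ]
delta tool (units) [-0.012 -0.018 -0.008]
```

Emit:
servo_tool --steps '[[[0,0,0,0,0,1],[0,0,0,0,0,1],[0,0,0,0,0,1],[0,0,0,0,0,1],[0,0,0,0,0,1]]]'

```text
clock: 10.7
position: [0.5756, -0.0178, 0.0639]
tool_rot: [-1.51, -2.754, 0.003]
contact_force: [0.4, 0.4, -0.8]
gripper_width: 0.0006
```

```bash
python3 - <<'E'
from h import *
from plant import robot
st(robot,[.576,-.0188,.064])
E
```

```text
t 10.7 p [ 0.5756 -0.0178  0.0639] q [ 0.3   0.71 -0.47  1.82  0.46  0.72  0.14] F [ 0.4  0.4 -0.8] M [-0.07 -0.16  0.07]
yhead deg 32.5 z [-0.001 -0.002 -1.   ]
delta tool (units) [-0.035 -0.007 -0.004]
```

Emit:
servo_tool --steps '[[[-0.03,0,0,0,0,1],[0,0,0,0,0,1],[0,0,0,0,0,1],[0,0,0,0,0,1],[0,0,0,0,0,1],[0,0,0,0,0,1]]]'

```text
clock: 11.3
position: [0.5755, -0.0177, 0.0639]
tool_rot: [-2.142, -2.297, 0.004]
contact_force: [-0.1, 0.1, -1.2]
gripper_width: 0.0004
```

```bash
python3 - <<'E'
from h import *
from plant import robot
st(robot,[.576,-.0188,.064])
E
python3 m.py 4
```

```text
t 11.3 p [ 0.5755 -0.0177  0.0639] q [ 0.21  0.68 -0.35  1.83  0.34  0.69 -0.26] F [-0.1  0.1 -1.2] M [-0.05 -0.13  0.03]
yhead deg 4.0 z [-0.002 -0.001 -1.   ]
delta tool (units) [-0.039  0.014 -0.004]
t 11.3 p [ 0.5755 -0.0177  0.0639] q [ 0.21  0.68 -0.35  1.83  0.34  0.69 -0.26] F [-0.1  0.1 -1.2] M [-0.05 -0.13  0.03]
yhead deg 4.0 z [-0.002 -0.001 -1.   ]
delta tool (units) [-0.048 -0.008 -0.87 ]
top 503 tilt -0.0014 0.0023 c [0.54149008 0.02825704 0.05623626]
((567.69140625, 24.6451416015625), (155.5457763671875, 31.65123748779297), 3.7739484310150146)
green 8 [283.5 204.5] [ 0.5229 -0.0226  0.0576]
scene 1770 tilt -0.0 -0.0002 c [ 0.58013269 -0.04655983  0.05553528]
((576.447998046875, -27.708984375), (168.7292938232422, 103.05380249023438), 3.3787682056427)
yellow 61 [259.4 209.5] [ 0.5399 -0.038   0.0704]
red 22 [266.8 239.9] [ 0.5775 -0.0733  0.0567]
green 7 [252.7 201.9] [ 0.5173 -0.0216  0.0576]
slot floor 250 ((573.2139892578125, -14.708198547363281), (71.24539184570312, 23.67780876159668), 26.244478225708008) [ 0.57019354 -0.01749422  0.058743  ]
```

View pics/scene4.png

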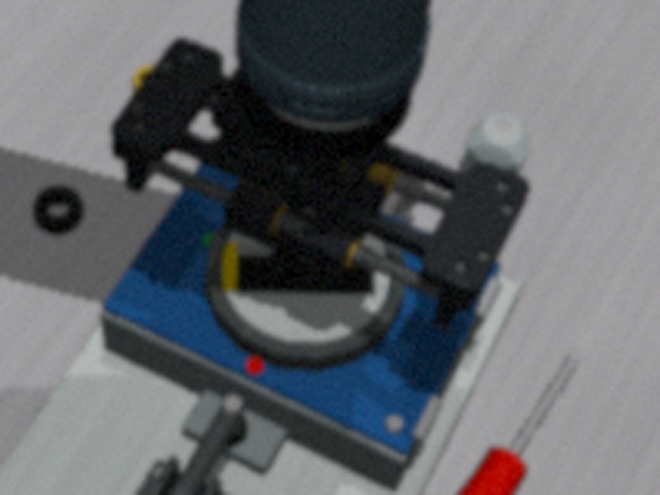

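The slot is at about 26° and trails the tool by 22°, as the clearance predicts. It needs about 23° more.

Emit:
servo_tool --steps '[[[-0.04,0,0,0,0,1],[0,0,0,0,0,1],[0,0,0,0,0,1],[0,0,0,0,0,1],[0,0,0,0,0,0.6]]]'

```text
clock: 11.9
position: [0.5755, -0.0176, 0.0639]
tool_rot: [-2.522, -1.871, 0.002]
contact_force: [0.5, -0.3, -1.8]
gripper_width: 0.0005
```

```bash
python3 m.py 5
```

```text
t 11.9 p [ 0.5755 -0.0176  0.0639] q [ 0.14  0.67 -0.26  1.83  0.26  0.67 -0.56] F [ 0.5 -0.3 -1.8] M [-0.14 -0.05  0.02]
yhead deg -16.9 z [-0.002  0.    -1.   ]
delta tool (units) [-0.05   0.009 -0.869]
top 219 tilt -0.0024 0.0625 c [0.5801378  0.03620321 0.0562332 ]
((566.2598876953125, 35.15210723876953), (154.4485626220703, 17.48478126525879), 6.5011677742004395)
scene 1670 tilt 0.0004 0.0009 c [ 0.57265736 -0.0477776   0.05548455]
((575.9229736328125, -18.779922485351562), (169.21240234375, 120.0536880493164), 3.049095392227173)
yellow 73 [261.2 202.1] [ 0.5362 -0.0239  0.0702]
red 22 [266.8 239.9] [ 0.5776 -0.0729  0.0573]
green 8 [252.5 201.9] [ 0.5167 -0.022   0.0565]
slot floor 237 ((572.6366577148438, -13.559614181518555), (70.17937469482422, 25.55666160583496), 10.716828346252441) [ 0.56780114 -0.01620229  0.05885747]
```

Emit:
servo_tool --steps '[[[0,0,0,0,0,0.5],[0,0,0,0,0,0.4]]]'

```text
clock: 12.2
position: [0.5756, -0.0175, 0.0639]
tool_rot: [-2.583, -1.786, 0.002]
contact_force: [1.2, -0.5, -0.8]
gripper_width: 0.0001
```

```bash
python3 m.py 6
```

```text
t 12.2 p [ 0.5756 -0.0175  0.0639] q [ 0.13  0.67 -0.24  1.83  0.24  0.67 -0.61] F [ 1.2 -0.5 -0.8] M [-0.16 -0.04  0.09]
yhead deg -20.7 z [-0.002  0.    -1.   ]
delta tool (units) [-0.051  0.012 -0.87 ]
top 187 tilt -0.0026 -0.0046 c [0.57951565 0.03632822 0.05629201]
((572.8645629882812, 36.26908874511719), (168.5926513671875, 19.433212280273438), 7.407317638397217)
scene 1635 tilt -0.0005 0.0012 c [ 0.57330646 -0.04776308  0.05553963]
((575.7766723632812, -22.610618591308594), (169.31874084472656, 112.56044006347656), 3.4153904914855957)
yellow 69 [261.2 202. ] [ 0.5358 -0.0207  0.0699]
red 22 [266.8 239.9] [ 0.5777 -0.073   0.0573]
green 7 [252.7 201.9] [ 0.5174 -0.0217  0.0574]
slot floor 210 ((572.4835205078125, -13.435422897338867), (69.6459732055664, 25.535381317138672), 6.1750335693359375) [ 0.56656438 -0.01656035  0.05892736]
```

Emit:
servo_tool --steps '[[[0,0,0,0,0,0.5],[0,0,0,0,0,0.5]]]'

```text
clock: 12.5
position: [0.5754, -0.0175, 0.0639]
tool_rot: [-2.651, -1.684, 0.003]
contact_force: [-0.8, -0.1, -1.0]
gripper_width: 0.0005
```

```bash
python3 m.py 7
```

```text
t 12.5 p [ 0.5754 -0.0175  0.0639] q [ 0.12  0.67 -0.22  1.83  0.22  0.67 -0.67] F [-0.8 -0.1 -1. ] M [-0.14  0.02  0.14]
yhead deg -25.1 z [-0.002  0.    -1.   ]
delta tool (units) [-0.048  0.019 -0.871]
top 188 tilt 0.0016 0.027 c [0.58632468 0.03688402 0.05623839]
((573.019287109375, 35.88127899169922), (167.96434020996094, 17.0910701751709), 6.604647636413574)
scene 1649 tilt -0.0003 0.0025 c [ 0.57234737 -0.04732862  0.05549061]
((576.397216796875, -23.785926818847656), (168.5924530029297, 109.92169189453125), 3.1868534088134766)
yellow 75 [262.3 201.4] [ 0.5361 -0.0195  0.0704]
red 23 [266.9 239.8] [ 0.5774 -0.0729  0.0567]
green 11 [252.7 201.9] [ 0.517  -0.0208  0.0574]
slot floor 166 ((569.6848754882812, -13.894346237182617), (64.1165771484375, 24.58452606201172), 3.636018753051758) [ 0.5608196  -0.01805762  0.05887413]
```

Emit:
servo_tool --steps '[[[0,0,0,0,0,0.5],[0,0,0,0,0,0.5]]]'

```text
clock: 12.8
position: [0.5752, -0.0175, 0.0639]
tool_rot: [-2.713, -1.583, 0.004]
contact_force: [-0.1, -0.4, 0.1]
gripper_width: 0.0004
```

```bash
python3 m.py 8
```

```text
t 12.8 p [ 0.5752 -0.0175  0.0639] q [ 0.1   0.66 -0.2   1.83  0.2   0.67 -0.73] F [-0.1 -0.4  0.1] M [-0.11 -0.05  0.28]
yhead deg -29.5 z [-0.003 -0.    -1.   ]
delta tool (units) [-0.043  0.03  -0.87 ]
top 172 tilt -0.0018 -0.0199 c [0.58782917 0.03718921 0.05635835]
((573.3856811523438, 35.52568054199219), (167.42747497558594, 13.701566696166992), 4.833244800567627)
scene 1642 tilt -0.0002 -0.0001 c [ 0.57180424 -0.04741938  0.05552821]
((577.0824584960938, -24.20412826538086), (169.87855529785156, 111.17462158203125), 1.8281341791152954)
yellow 73 [262.7 200.2] [ 0.5359 -0.0182  0.0703]
red 21 [266.9 239.8] [ 0.578  -0.0732  0.0568]
green 9 [252.7 201.9] [ 0.5171 -0.0227  0.0568]
slot floor 125 ((565.1951904296875, -14.296011924743652), (54.388916015625, 23.914936065673828), 3.651153564453125) [ 0.55415979 -0.01938909  0.05900399]
```

View pics/scene8.png

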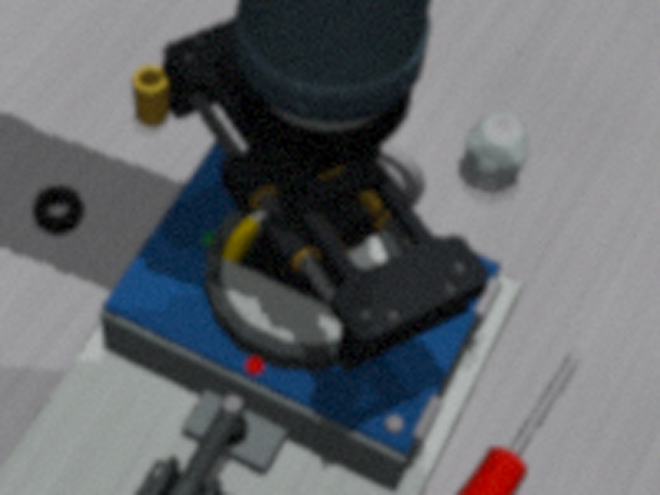

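The moment has risen to 0.28 N m, four times the friction, and the slot angle has stopped at 3.6°, so the cam is at its stop. I'll turn back to the middle of the slot play, lift out and look.

Emit:
servo_tool --steps '[[[0,0,0,0,0,0.2],[0,0,0,0,0,0],[0,0,0,0,0,-0.8],[0,0,0,0,0,-1],[0,0,0,0,0,-1],[0,0,0,0,0,-1],[0,0,0,0,0,-1],[0,0,0,0,0,0]]]'

```text
clock: 13.7
position: [0.5764, -0.017, 0.0644]
tool_rot: [-2.356, -2.077, -0.001]
contact_force: [1.0, 0.1, -1.0]
gripper_width: 0.0001
```

```bash
python3 m.py 9
```

```text
t 13.7 p [ 0.5764 -0.017   0.0644] q [ 0.18  0.67 -0.3   1.83  0.3   0.68 -0.42] F [ 1.   0.1 -1. ] M [ 0.02 -0.05 -0.05]
yhead deg -7.2 z [-0.     0.001 -1.   ]
delta tool (units) [-0.073 -0.024 -0.852]
top 299 tilt 0.0005 -0.0141 c [0.56410146 0.03490463 0.05628502]
((573.0407104492188, 31.47711944580078), (164.82460021972656, 18.69707489013672), 3.7752115726470947)
scene 1685 tilt -0.0003 0.0014 c [ 0.57517563 -0.0478169   0.05557035]
((575.8212280273438, -19.075965881347656), (168.75775146484375, 120.7741470336914), 3.52408766746521)
yellow 65 [262.1 199.9] [ 0.5361 -0.0227  0.0703]
red 22 [267.  239.7] [ 0.5778 -0.0727  0.0572]
green 8 [252.9 201.9] [ 0.5174 -0.0215  0.0564]
slot floor 269 ((573.0441284179688, -14.01187801361084), (69.57820129394531, 24.8601016998291), 2.491873025894165) [ 0.57377049 -0.01513867  0.05862603]
```

Emit:
servo_tool --steps '[[[0,0,-0.5,0,0,0],[0,0,-1,0,0,0],[0,0,-1,0,0,0],[0,0,-1,0,0,0],[0,-1,-0.5,0,0,0],[0,-1,0,0,0,0],[0,-1,0,0,0,0],[0,-1,0,0,0,0],[0,-1,0,0,0,0],[0,0,0,0,0,0],[0,0,0,0,0,0]]]'

```text
clock: 14.9
position: [0.4255, 0.0057, 0.1996]
tool_rot: [2.366, 2.054, 0.015]
contact_force: [1.1, -0.3, 0.2]
gripper_width: 0.0007
```

```bash
python3 m.py 10
```

```text
t 14.9 p [0.4255 0.0057 0.1996] q [ 0.25  0.23 -0.42  2.13  0.14  0.79 -0.39] F [ 1.1 -0.3  0.2] M [-0.04 -0.06  0.04]
yhead deg -8.1 z [ 0.012  0.    -1.   ]
delta tool (units) [-0.123  5.019  3.716]
top 1194 tilt 0.0001 -0.0013 c [ 0.61645683 -0.01771949  0.05624232]
((576.444580078125, -18.503982543945312), (168.04598999023438, 117.92327880859375), 3.358941078186035)
red 10 [309.8 175.5] [ 0.5803 -0.0751  0.0577]
slot floor 465 ((578.4559936523438, -19.096874237060547), (70.58403015136719, 26.285316467285156), 3.402076005935669) [ 0.57842635 -0.01924199  0.05918676]
scene 2433 tilt -0.0002 -0.0004 c [ 0.58184362 -0.02831034  0.05554861]
((575.5911865234375, -18.8951416015625), (169.28736877441406, 120.53956604003906), 3.4407529830932617)
yellow 77 [262. 202.] [ 0.5357 -0.0196  0.0701]
red 20 [266.7 240. ] [ 0.5778 -0.0739  0.0572]
green 8 [252.9 201.9] [ 0.5173 -0.0214  0.0573]
slot floor 471 ((572.5320434570312, -13.129929542541504), (68.19606018066406, 24.710607528686523), 4.124225616455078) [ 0.57257772 -0.01212876  0.05885882]
```

View pics/top10.png

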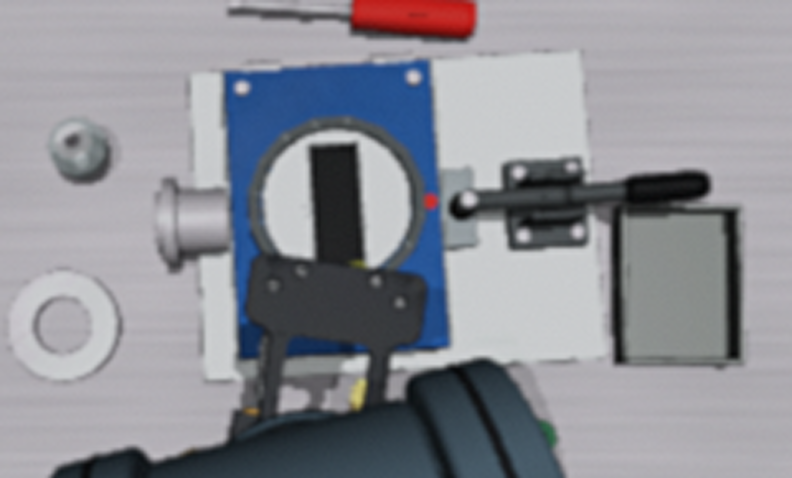

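View pics/scene10.png

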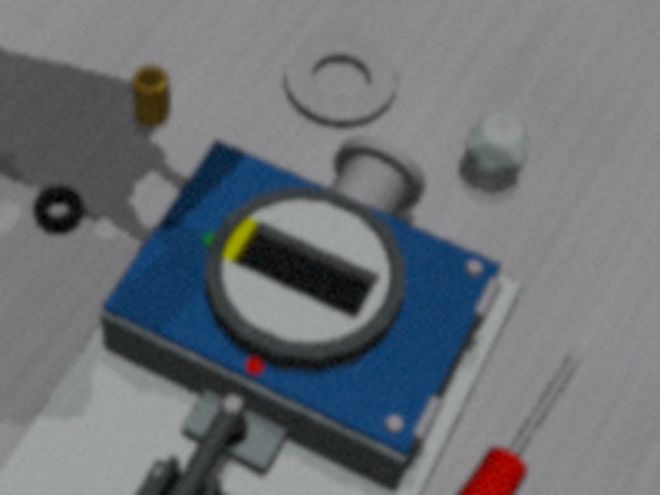

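The yellow mark is now at the green dot. The slot lies at 3.4°, matching the sensor's yaw of 3.4°, so the cam is at about 1.57 rad. The cover is flat, the loose parts in view are where they were, and the arm is clear.

```bash
python3 -c "
from plant import robot
print(robot.get_obs()['contact_force']);print(robot.sign_off())"
```

```text
[ 0.69328164 -0.12010968  0.06813092]
the job is handed in; nothing more can be done
None
```

The cover is shut and the cam is locked. I pressed the cover down at the lip with the shut fingertips, set them in the cam slot, turned the cam clockwise to its stop, withdrew, and handed the job in at about 15 s.

**Last checks:**
- **Cover:** its tilt measured about 0 rad in both views.
- **Cam:** in the top view the slot lies at 3.4°, against the sensor's yaw of 3.4°, so the cam is at about 1.57 rad. The scene view gave 4.1°. The yellow mark sits at the green dot.
- **Stop:** the turning moment rose to 0.28 N m against about 0.07 N m of friction, while the slot angle stayed still.
- **Loose parts:** those visible in the last pictures look unmoved. I compared them by eye, not by measurement, and the arm partly hid the spacer in the last top view.
- **Robot:** it is clear, about 140 mm above the cover, with contact force at noise level.

**One flaw:** the last press on the cover peaked at about 98 N, under the 120 N wrist limit but far more than needed. I backed off at once.

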